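Unpin the grinder's hood and hold it open

TASK

The wet-stone grinder is switched off and I want to dress its stone: draw the locking pin out of the lugs at the front of the trough and leave it in the flat metal tray. Then lift the hood to 45 degrees open and keep holding it there for me, because it falls shut by itself: finish with the gripper still holding the hood. Leave the other things on the bench where they are.

Things in the scene. Friction and masses are not known exactly. Their poses are not given: they have to be found in the camera images.
- grinder: The fixed grey wet-stone grinder: trough 250 x 120 mm, rim 95 mm high, stone on a level axle along y, motor on its +y side; origin on the bench under the stone, x to its back, y along the axle, z up. On the trough's front two dark lugs 6 mm thick, 48 mm apart along y, hold the pin; the hood's steel tongue lies between them, 2 mm under the pin: the hood cannot rise until the pin is out.
- lock (a point): Point on the axis of the lugs' eyes, half-way between the two lugs, fixed to the grinder 110 mm above the bench; axes as the grinder's. Eyes 12 mm wide (x) and 13 mm high, from 4 mm below this axis to 9 mm above; lugs' tops 15 mm above it, trough's front wall 17 mm to +x. Beyond 28 mm to -y all is clear at this height.
- pin_knob (a point): Middle of the black knob of the loose locking pin: a lying cylinder 24 mm in diameter, 26 mm long; a steel shaft 8 mm in diameter runs from it along this point's +y to 120 mm from this point. Pin 133 mm long, 55 g. At the start it lies level and loose in the eyes, knob on the grinder's -y side, shaft along +y; it comes out by drawing it 90 mm straight along the grinder's -y.
- pin_mid (a point): Point on the same pin's axis 55 mm from the knob's middle towards the tip, half-way along the pin; same axes as pin_knob.
- tray_in (a point): Centre of the inner floor of the loose aluminium tray (open box, outside 200 mm along x, 120 mm along y, 25 mm high, walls and floor 3 mm; 0.7 kg) that takes the pin. A steel washer 38 mm across and 6 mm thick lies in its corner at +x, +y.
- hood (a joint): Opening angle of the dark steel hood over the stone, rad: 0 shut, 0.785 is 45 degrees open, stops at 1.0. 98 mm wide, 105 mm in radius, about 0.75 kg, turning on a level hinge at the grinder's back; weight and a spring shut it from any angle when let go. 5 to 8 N upward at the handle lifts it; at 45 degrees it pulls the handle towards the grinder's front with 2 to 4 N.
- handle (a point): Middle of the hood's handle: a steel bar 12 mm in diameter along y, parallel to the hinge, 72 mm clear between its posts, 40 mm off the hood's face near its top front. It moves with the hood; shut, it is 241 mm above the bench, 176 mm in front (-x) of the hinge and 141 mm above it. A gripper pointing down can close on it fore and aft; the bar may turn between the fingers.
- hinge (a point): Middle of the hood's hinge line, fixed at the grinder's back 100 mm above the bench; axes as the grinder's. Opening is a positive turn about y: the handle goes up and towards +x on an arc of 226 mm radius, up to 326 mm above the bench.
- whetstone: Bystander: pale flat sharpening stone 180 x 60 x 26 mm lying on the bench; origin under its centre.
- knife: Bystander: kitchen knife lying on the bench, wooden handle 115 mm along -x and steel blade 200 mm along +x from the origin, 20 mm high.
- oil: Bystander: white bottle of honing oil 44 mm in diameter, 130 mm high; origin under its centre.
- spanner: Bystander: steel spanner 170 mm long lying on the bench.
- dresser: Bystander: grey square dressing stick 120 x 25 x 25 mm lying on the bench; origin under its centre.
- brush: Bystander: brush with wooden handle lying on the bench.
There are look-alikes about, which are no part of the job. Leave any pink or yellow look-alike of the part that bears pin_knob alone.

How it is judged:
By the outcome, as a careful person would: the job done as asked, in the order asked, and still so for the second after the job is handed in, while the arm keeps its last pose, push and grip.
It also fails if it takes over 51 s, if anything falls off the work surface, if the arm or the gripper's body presses on something with over 40 N, if the wrist force passes 120 N, or if a joint passes its speed limit or range.

ROBOT

A 7-joint arm with a two-finger parallel gripper is mounted at the origin on the work surface. World frame = base frame: x ahead of the robot, y to its left, z up, the work surface at z = 0. Lengths are in m, angles in degrees, forces in N, time in s.
With the tool pointing down it reaches from about 0.4 to 0.9 m from the base axis. Payload 5.6 kg.
Tool frame: the origin (TCP) lies midway between the tips of the shut fingers; the grasp point (between the pads) lies 19 mm behind it; z points along the fingers, y is the direction in which the jaws open and shut (so a half turn about z gives the same grasp; the last joint's range is limited). The gripper opens to 92 mm and grips with 3 to 60 N. Pads are 20 mm wide; open, the fingers measure 128 mm over their backs; the gripper's body (75 mm by 189 mm) begins 69 mm behind the grasp point.
Start: joints at [-75.63, 26.786, -0.665, 91.828, 0.344, 61.387, -3.226], TCP at [0.188, 0.622, 0.215] pointing down, gripper open.
Joint ranges: [-144.91, 144.91], [-17.63, 115.5], [-89.93, 88.59], [15.96, 139.68], [-74.01, 254.01], [8.47, 105.57], [-167.45, 167.45]. Speed limits (degrees/s): [147.25, 147.25, 180, 180, 180, 180, 180].

INTERFACE

Orientations are given as a 3x3 rotation matrix whose columns are the frame's x, y, z axes.
In Python, from bench import arm gives the robot as it stands.
- The arm moves only by the tool step_arm, never from a script. Its argument "plan" is a list of rows, each a list of 2 entries, a list of its own where there are three numbers: the shift along the tool's x, y, z in mm, then the turn, a rotation vector about the tool's x, y, z in rad. A call has exactly 10 rows; each row shifts and turns the pose as measured when the row begins, along the tool's axes as they then stand; what a row does not reach is not made up. A row lasts 1/10 s, in which the tool goes at most 50 mm and 8.59 degrees, less where a joint would pass 70% of its speed; a pose out of reach is approached as far as the arm can. A call is refused whole if a number of a shift passes 50 or a number of a turn 0.15, either way. A call with a gripper value outside its range is refused whole. "jaw" is the opening, from -1 (shut) to 1 (fully open), set as the call begins (left out, the last holds). The fingers move at their own pace and stop on an object; the grip force is fixed at half the most. Time passes only in rows, so rows that do not move let the fingers close, or fill a call up. It gives the time, the measured TCP pose, the force and the opening at its end, in the units of the state.
- arm.observe(): the state, without advancing time (a new reading comes with each control period).
- arm.camera(name): name is "side" or "top"; returns a dict with "pixels" (480x640x3 uint8, red, green, blue), "K" (3x3 intrinsics, pixels), "dist_coeffs" ([k1, k2, p1, p2, k3] as OpenCV has them; the pictures are not rectified), "extrinsics" (4x4, takes a point from camera to world coordinates). Camera axes: x right, y down, z forward; pixel columns grow to the right and rows downward; lengths in m; the calibration is good to about 2 mm. A picture is of the moment at which its call begins. There is no depth.
- arm.close_job(): hands the job in, once; it reports no verdict.
Trained networks look in a picture, given as the dict that the camera call returned (one of the last four; its "shot" number tells which), for a name from the list of things; names that differ only in an ending like _2 or _b are one class to them, and where a whole thing is asked for, a point or a joint stands for the part that bears it (a point fixed in the world has none). Each returns a list of dicts, best first, with "confidence" (0 to 1); they miss things now and then, are a little off and sometimes report something else, mostly with a low value. They report only what shows in the picture. A call takes as long as a camera call. They do not tell look-alikes from the thing itself.
- arm.find_in(query, picture): "at" ([x, y, z] in m, in world coordinates, good to about 4 mm: the middle of the surface that is visible of it).
- arm.cut_out(query, picture): "region" (480x640 bool, what is visible of it).
- arm.spot_point(query, picture): "at" ([x, y, z] in m, in world coordinates, good to about 4 mm: a listed point, or the origin of a listed thing).
The state is a dict: "time_s": time; "joint_positions": joint angles; "dq": joint speeds; "tau": joint torques, N m; "tool_pos": TCP position; "tool_rot": TCP orientation; "force": force on the tool from outside, world axes, zero at the start; "ft_torque": the same for the moment, N m; "grip_width": finger opening in m.
Only numpy, scipy, OpenCV 4.12 (cv2) and the standard library are available. Lean on these libraries where they do the work, as an engineer would, in place of code of your own. Each camera call takes 0.05 s, during which the arm holds its last target.

## Working session

There is one attempt and no reset: what is moved stays moved. The work goes in short steps, Python scripts to look and compute and a tool call to move; the robot and the scene stay as the last step left them, time stands still between calls to the robot, and variables do not carry over. Pictures are saved under pics/ and viewed, and the job is handed in when it is done.

Besides the shell and the picture viewer there is one more tool, called after "Emit:" as a command line: name --argument value ..., lists and objects as JSON in quotes. step_arm: Moves the arm, as the interface text tells. Its arguments: {"type":"object","properties":{"plan":{"type":"array"},"jaw":{"type":"number"}},"required":["plan"]}

```bash
mkdir -p pics; ls
cat > h.py <<'E'
import cv2, numpy as np
from bench import arm
def shot(name, fn):
    c=arm.camera(name); cv2.imwrite('pics/'+fn, c['pixels'][:,:,::-1]); return c
def proj(c,P):
    T=np.linalg.inv(c['extrinsics']); P=np.atleast_2d(np.array(P,float))
    r,_=cv2.Rodrigues(T[:3,:3]); p,_=cv2.projectPoints(P,r,T[:3,3],c['K'],np.array(c['dist_coeffs'],float)); return p.reshape(-1,2)
def ray(c,uv):
    n=cv2.undistortPoints(np.array(uv,float).reshape(-1,1,2),c['K'],np.array(c['dist_coeffs'],float)).reshape(-1,2)
    E=np.array(c['extrinsics']); d=np.c_[n,np.ones(len(n))]@E[:3,:3].T
    return E[:3,3], d/np.linalg.norm(d,axis=1)[:,None]
def atz(c,uv,z):
    o,d=ray(c,uv); return o+d*((z-o[2])/d[:,2])[:,None]
E
python3 - <<'E'
from h import *
np.set_printoptions(precision=4,suppress=True)
s=arm.observe(); print(s)
for n in ['side','top']:
    c=shot(n,n+'0.png'); print(n,np.array(c['extrinsics']),c['K'][0])
    for q in ['grinder','lock','pin_knob','pin_mid','tray_in','handle','hinge','oil','whetstone','knife','spanner','dresser','brush']:
        print(q,[(np.round(r['at'],4).tolist(),round(r['confidence'],2),proj(c,r['at'])[0].round().tolist()) for r in arm.spot_point(q,c)[:4]])
E
```

```text
pics
{'time_s': 0.0, 'joint_positions': array([-75.6296,  26.8341,  -0.6651,  91.8796,   0.3461,  61.3879,
        -3.2256]), 'dq': array([-0.0479,  0.112 ,  0.0092, -0.0779,  0.0661, -0.0304,  0.0221]), 'tau': array([ -0.    , -52.0574,  -0.0122, -24.3755,  -0.0566,   0.0172,
         0.0002]), 'tool_pos': array([0.1881, 0.6216, 0.2137]), 'tool_rot': array([[-0.9571,  0.2896, -0.0004],
       [ 0.2896,  0.9571, -0.0017],
       [-0.0002, -0.0017, -1.    ]]), 'force': array([ 0.7622, -0.0714,  0.5456]), 'ft_torque': array([-0.0006, -0.0106,  0.02  ]), 'grip_width': 0.091796360741723}
side [[ 0.951  -0.2446  0.189   0.2446]
 [-0.3089 -0.7272  0.613  -0.8327]
 [-0.0125 -0.6414 -0.7671  1.1308]
 [ 0.      0.      0.      1.    ]] [523.7475   0.     313.7729]
grinder [([0.6036, -0.0343, -0.0008], 0.61, [354.0, 262.0])]
lock [([0.4698, -0.089, 0.1131], 0.77, [313.0, 264.0])]
pin_knob [([0.3367, -0.5428, 0.0143], 0.89, [320.0, 476.0]), ([0.4761, -0.1473, 0.1124], 0.56, [323.0, 282.0]), ([0.2393, -0.2737, 0.0148], 0.55, [243.0, 375.0])]
pin_mid [([0.3087, -0.4956, 0.01], 0.76, [300.0, 459.0
[... 1580 characters left out ...]
[0.7175, -0.0221, 0.104], 0.8, [313.0, 168.0]), ([0.3748, 0.3239, 0.0027], 0.73, [195.0, 289.0])]
oil [([0.3115, 0.2432, -0.0024], 0.63, [222.0, 311.0]), ([0.7059, -0.2503, 0.0], 0.55, [387.0, 183.0]), ([0.3709, 0.0689, -0.0058], 0.32, [281.0, 291.0])]
whetstone [([0.387, -0.1778, 0.0007], 0.87, [364.0, 286.0])]
knife [([0.309, 0.2455, -0.0005], 0.56, [221.0, 311.0])]
spanner [([0.373, 0.3229, 0.0024], 0.86, [196.0, 289.0]), ([0.5694, -0.3588, 0.0012], 0.67, [424.0, 227.0])]
dresser [([0.371, 0.0689, -0.0004], 0.95, [281.0, 291.0]), ([0.3826, -0.1768, -0.0029], 0.57, [364.0, 288.0])]
brush [([0.5247, 0.4631, -0.0023], 0.78, [152.0, 238.0]), ([0.5677, -0.3632, -0.0003], 0.38, [425.0, 227.0])]
```

View pics/side0.png

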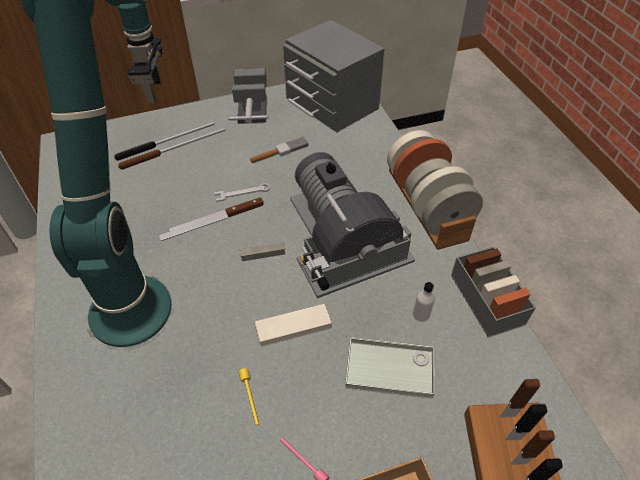

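View pics/top0.png

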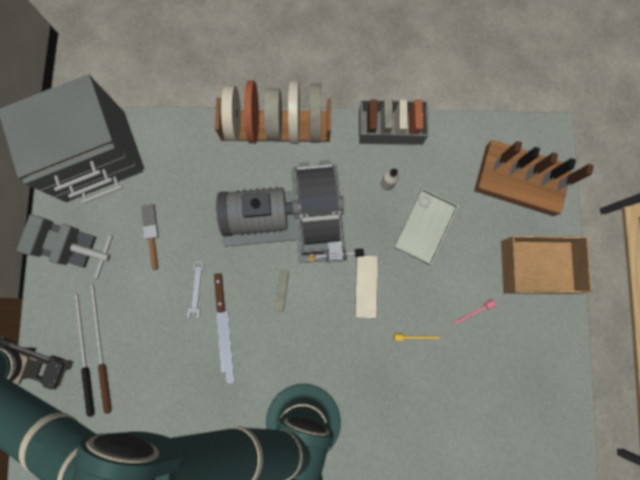

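Run:
```python
import cv2,numpy as np
a=cv2.imread('pics/side0.png')[215:315,270:370]; b=cv2.imread('pics/top0.png')[215:295,300:400]
a=cv2.resize(a,(400,400),interpolation=3); b=cv2.resize(b,(400,320),interpolation=3); b=np.vstack([b,np.zeros((80,400,3),np.uint8)])
cv2.imwrite('pics/crop0.png',np.hstack([a,b]))
```

```text
(no output)
```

View pics/crop0.png

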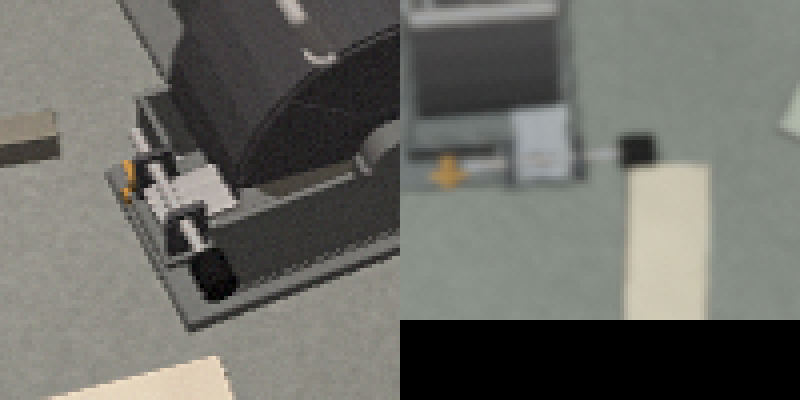

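The side and top pictures show three pins: yellow at side (243,375), pink at side (320,476), and a black-knobbed one at side (323,282) / top (359,252). The crop shows the black knob with its steel shaft running through the dark lugs over the steel tongue, so that is the one to draw. The tray is at top (424,227), long axis slanting, with the washer at (425,200). Next I'll refine the poses.

Run:
```python
from h import *
np.set_printoptions(precision=4,suppress=True)
acc={}
for k in range(2):
  for n in ['side','top']:
    c=arm.camera(n)
    for q in ['lock','pin_knob','pin_mid','handle','hinge','tray_in']:
        for r in arm.spot_point(q,c):
            p=np.array(r['at'])
            ok={'lock':abs(p-[.469,-.088,.11]).max()<.03,'pin_knob':abs(p-[.475,-.149,.11]).max()<.03,'pin_mid':abs(p-[.469,-.097,.11]).max()<.03,'handle':abs(p-[.545,-.04,.24]).max()<.03,'hinge':abs(p-[.717,-.024,.1]).max()<.03,'tray_in':abs(p-[.568,-.36,.003]).max()<.03}[q]
            if ok: acc.setdefault(q,[]).append(p)
    for q in ['tray_in','pin_knob']:
      for r in arm.cut_out(q,c)[:3]:
        m=r['region'].astype(np.uint8); 
        v,u=np.nonzero(m); print(n,q,r['confidence'],len(u),u.mean(),v.mean(),u.min(),u.max(),v.min(),v.max())
        if q=='tray_in' and len(u)>500:
            rect=cv2.boxPoints(cv2.minAreaRect(np.c_[u,v].astype(np.float32))); print(atz(c,rect,.025))
        if k==0: cv2.imwrite(f'pics/m_{n}_{q}_{int(u.mean())}.png',m*255)
for q in acc: print(q,np.mean(acc[q],0),np.std(acc[q],0),len(acc[q]))
m={q:np.mean(acc[q],0) for q in acc}
d=m['hinge']-m['handle']; print('yaw hh',np.degrees(np.arctan2(d[1],d[0])),np.linalg.norm(d[:2]))
d=m['pin_mid']-m['pin_knob']; print('yaw pin',np.degrees(np.arctan2(-d[0],d[1])))
d=m['lock']-m['pin_knob']; print('yaw lockknob',np.degrees(np.arctan2(-d[0],d[1])))
print(arm.observe()['time_s'])
```

```text
side tray_in 0.71 4400 389.8675 368.0436363636364 345 434 338 398
[[ 0.4481 -0.3815  0.025 ]
 [ 0.5064 -0.2615  0.025 ]
 [ 0.6973 -0.3545  0.025 ]
 [ 0.6275 -0.4674  0.025 ]]
side pin_knob 0.82 282 248.09574468085106 389.40070921985813 239 257 368 423
side pin_knob 0.81 248 308.0524193548387 463.8991935483871 282 327 439 479
side pin_knob 0.55 885 210.22372881355932 218.7683615819209 161 261 198 239
top tray_in 0.59 2717 425.68016194331983 226.9815973500184 394 458 188 265
[[ 0.5002 -0.2576  0.025 ]
 [ 0.6885 -0.3473  0.025 ]
 [ 0.6348 -0.4615  0.025 ]
 [ 0.4485 -0.3696  0.025 ]]
top tray_in 0.34 8822 289.1293357515303 213.9358422126502 216 345 160 262
[[ 0.733   0.283   0.025 ]
 [ 0.7737 -0.1029  0.025 ]
 [ 0.4624 -0.131   0.025 ]
 [ 0.4242  0.2415  0.025 ]]
top pin_knob 0.72 168 479.7261904761905 309.67261904761904 455 495 300 323
top pin_knob 0.61 134 403.65671641791045 337.44029850746267 394 436 333 342
top pin_knob 0.59 8791 288.9266295074508 213.74428392674326 217 345 159 262
side tray_in 0.82 4464 390.07840501792117 368.1158154121864 344 435 338 398
[[ 0.4458 -0.3823  0.025 ]

[... 637 characters left out ...]
1219  0.025 ]
 [ 0.4395  0.2534  0.025 ]]
top pin_knob 0.66 84 401.60714285714283 337.04761904761904 394 437 333 341
top pin_knob 0.66 200 478.68 310.255 454 495 300 324
top pin_knob 0.66 2753 425.76825281511077 227.0050853614239 394 457 189 264
lock [ 0.4695 -0.0872  0.113 ] [0.001  0.0011 0.0016] 4
pin_knob [ 0.4758 -0.1499  0.1115] [0.0005 0.0022 0.0044] 4
pin_mid [ 0.4688 -0.0971  0.1102] [0.0016 0.0009 0.0011] 4
handle [ 0.5439 -0.0423  0.2419] [0.0013 0.0015 0.002 ] 4
hinge [ 0.7185 -0.0243  0.1021] [0.0002 0.0015 0.0018] 3
tray_in [ 0.5671 -0.3606  0.0029] [0.001  0.0006 0.0036] 4
yaw hh 5.913045141438549 0.17553394812526846
yaw pin 7.441840771259902
yaw lockknob 5.710593137499671
3.2
```

```bash
cat >> h.py <<'E'
from scipy.spatial.transform import Rotation as Rn
def Rdown(yaw):  # tool y along yaw (deg), z down
    a=np.radians(yaw); y=np.array([np.cos(a),np.sin(a),0]); z=np.array([0,0,-1.]); return np.c_[np.cross(y,z),y,z]
def plan(wps,p=None,R=None):
    """wps: list of (pos, Rtarget, nrows)"""
    s=None
    if p is None:
        s=arm.observe(); p=np.array(s['tool_pos']); R=np.array(s['tool_rot'])
    rows=[]
    for P,Rt,n in wps:
        P=np.array(P,float)
        for k in range(n,0,-1):
            rv=Rn.from_matrix(R.T@Rt).as_rotvec()/k; m=np.abs(rv).max(); 
            if np.linalg.norm(rv)>.148: rv*=.148/np.linalg.norm(rv)
            d=R.T@(P-p)/k*1000
            nrm=np.linalg.norm(d)
            if nrm>49: d*=49/nrm
            rows.append([[round(float(x),1 if nrm<15 else 0) for x in d],[round(float(x),3) for x in rv]])
            p=p+R@np.array(rows[-1][0])/1000; R=R@Rn.from_rotvec(rows[-1][1]).as_matrix()
    print('[' + ','.join(str(r).replace(' ','') for r in rows)+']'); print('end',p.round(4),len(rows))
    return p,R
E
python3 - <<'E'
from h import *
p,R=plan([([.40,.24,.29],Rdown(5.9),10)])
E
```

```text
[[[-31.0,-30.0,-8.0],[0.0,-0.0,0.117]],[[-35.0,-27.0,-7.0],[0.0,-0.0,0.117]],[[-38.0,-22.0,-8.0],[0.0,-0.0,0.117]],[[-40.0,-18.0,-7.0],[0.0,-0.0,0.118]],[[-42.0,-13.0,-8.0],[0.0,-0.0,0.117]],[[-43.0,-8.0,-7.0],[0.0,-0.0,0.118]],[[-43.0,-3.0,-8.0],[0.0,-0.0,0.117]],[[-44.0,2.0,-7.0],[0.0,-0.0,0.118]],[[-43.0,7.0,-8.0],[0.0,-0.0,0.117]],[[-42.0,12.0,-7.0],[0.0,-0.0,0.118]]]
end [0.3998 0.2395 0.2896] 10
```

Emit:
step_arm --plan '[[[-31,-30,-8],[0,0,0.117]],[[-35,-27,-7],[0,0,0.117]],[[-38,-22,-8],[0,0,0.117]],[[-40,-18,-7],[0,0,0.118]],[[-42,-13,-8],[0,0,0.117]],[[-43,-8,-7],[0,0,0.118]],[[-43,-3,-8],[0,0,0.117]],[[-44,2,-7],[0,0,0.118]],[[-43,7,-8],[0,0,0.117]],[[-42,12,-7],[0,0,0.118]]]' --jaw 1

```text
time_s: 4.2
tool_pos: [0.3961, 0.227, 0.2903]
tool_rot: [[-0.068, 0.998, -0.002], [0.998, 0.068, 0.004], [0.004, -0.001, -1.0]]
force: [1.2, -0.1, 0.4]
grip_width: 0.0918
```

Run:
```python
from h import *
p,R=plan([([.4758,-.1485,.22],Rdown(5.9),10)])
```

```text
[[[-38.0,5.0,7.0],[-0.0,-0.0,-0.003]],[[-38.0,5.0,7.0],[-0.0,-0.0,-0.004]],[[-38.0,5.0,7.0],[-0.0,-0.001,-0.003]],[[-38.0,5.0,7.0],[-0.0,-0.0,-0.004]],[[-38.0,5.0,7.0],[-0.0,-0.001,-0.003]],[[-38.0,5.0,7.0],[-0.0,-0.0,-0.004]],[[-38.0,5.0,7.0],[-0.0,-0.001,-0.003]],[[-38.0,5.0,7.0],[-0.0,-0.0,-0.004]],[[-39.0,4.0,7.0],[-0.001,-0.001,-0.003]],[[-38.0,4.0,6.0],[-0.0,-0.0,-0.004]]]
end [ 0.4756 -0.1484  0.2201] 10
```

Emit:
step_arm --plan '[[[-38,5,2],[0,0,-0.003]],[[-38,5,2],[0,0,-0.004]],[[-38,5,4],[0,0,-0.003]],[[-38,5,6],[0,0,-0.004]],[[-38,5,8],[0,0,-0.003]],[[-38,5,8],[0,0,-0.004]],[[-38,5,10],[0,0,-0.003]],[[-38,5,10],[0,0,-0.004]],[[-38,4,10],[0,0,-0.003]],[[-28,4,9],[0,0,-0.004]]]'

```text
time_s: 5.2
tool_pos: [0.479, -0.1538, 0.2223]
tool_rot: [[-0.099, 0.995, 0.015], [0.995, 0.099, 0.013], [0.012, 0.016, -1.0]]
force: [-0.5, 0.2, -0.5]
grip_width: 0.0923
```

Run:
```python
from h import *
print(arm.observe()['time_s'],arm.observe()['tool_pos'])
c=shot('side','s1.png'); t=shot('top','t1.png')
a=c['pixels'][180:320,240:420,::-1]; b=t['pixels'][200:300,290:420,::-1]
cv2.imwrite('pics/c1.png',np.hstack([cv2.resize(a,(420,327)),cv2.resize(b,(380,327))]))
p,R=plan([([.4758,-.1485,.15],Rdown(5.9),6),([.4758,-.1485,.100],Rdown(5.9),4)])
```

```text
5.2 [ 0.47903134 -0.15376982  0.22228369]
[[[1.1,-0.5,12.0],[0.002,-0.002,-0.001]],[[1.1,-0.5,11.9],[0.002,-0.002,-0.002]],[[1.1,-0.4,11.9],[0.002,-0.001,-0.001]],[[1.1,-0.4,12.0],[0.003,-0.002,-0.002]],[[1.2,-0.4,11.9],[0.002,-0.001,-0.001]],[[1.2,-0.3,12.0],[0.003,-0.002,-0.002]],[[-0.0,0.0,12.5],[-0.0,0.0,0.0]],[[-0.0,0.0,12.5],[-0.0,0.0,0.0]],[[-0.0,0.0,12.5],[-0.0,0.0,0.0]],[[-0.0,0.0,12.5],[-0.0,0.0,0.0]]]
end [ 0.4758 -0.1485  0.1   ] 10
```

View pics/c1.png

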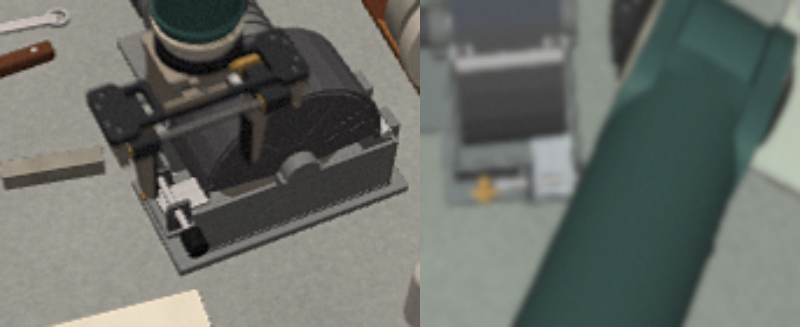

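The gripper is above the black knob, which shows at crop (195,242). The fingers straddle it and the tongue and lugs are clear. Going down to the knob.

Emit:
step_arm --plan '[[[1,-0.5,12],[0.002,-0.002,-0.001]],[[1,-0.5,12],[0.002,-0.002,-0.002]],[[1,-0.5,12],[0.002,-0.002,-0.001]],[[1,-0.5,12],[0.003,-0.002,-0.002]],[[1,-0.5,12],[0.002,-0.001,0]],[[1,0,12],[0.003,-0.002,0]],[[0,0,12],[0,0,0]],[[0,0,13],[0,0,0]],[[0,0,13],[0,0,0]],[[0,0,10],[0,0,0]]]'

```text
time_s: 6.3
tool_pos: [0.4759, -0.143, 0.0918]
tool_rot: [[-0.108, 0.994, -0.001], [0.994, 0.108, 0.001], [0.001, -0.001, -1.0]]
force: [-0.5, -0.1, 0.4]
grip_width: 0.092
```

Run:
```python
from h import *
c=shot('side','s2.png')
a=c['pixels'][200:320,250:400,::-1]
print(proj(c,[arm.observe()['tool_pos']]))
cv2.imwrite('pics/c2.png',cv2.resize(a,(750,600)))
p,R=plan([([.4758,-.1485,.100],Rdown(5.9),3)])
```

```text
[[321.64720482 285.67942699]]
[[[-1.9,0.1,-3.1],[-0.001,-0.0,0.002]],[[-2.0,0.0,-3.1],[-0.001,-0.001,0.002]],[[-1.9,0.1,-3.2],[-0.001,-0.0,0.002]]]
end [ 0.4758 -0.1485  0.1   ] 3
```

View pics/c2.png

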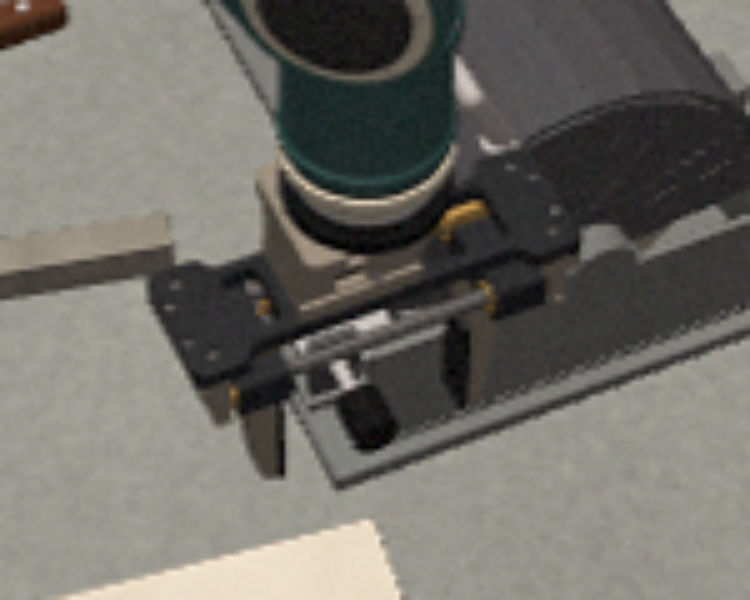

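Side crop: the knob at (368,415) sits between the fingers at (265,440) and (465,370). TCP is 8 mm low and 5 mm too far +y. I'll correct that, then close.

Emit:
step_arm --plan '[[[-2,0,-3],[0,0,0]],[[-2,0,-2],[0,0,0]],[[-1,0,-2],[0,0,0]],[[0,0,-1],[0,0,0]],[[0,0,0],[0,0,0]],[[0,0,0],[0,0,0]],[[0,0,0],[0,0,0]],[[0,0,0],[0,0,0]],[[0,0,0],[0,0,0]],[[0,0,0],[0,0,0]]]'

```text
time_s: 7.35
tool_pos: [0.4768, -0.1489, 0.1007]
tool_rot: [[-0.107, 0.994, 0.0], [0.994, 0.107, 0.001], [0.001, 0.0, -1.0]]
force: [0.0, 0.6, 1.0]
grip_width: 0.092
```

Emit:
step_arm --plan '[[[0,-0.5,0],[0,0,0]],[[0,-0.5,0],[0,0,0]],[[0,0,0],[0,0,0]],[[0,0,0],[0,0,0]],[[0,0,0],[0,0,0]],[[0,0,0],[0,0,0]],[[0,0,0],[0,0,0]],[[0,0,0],[0,0,0]],[[0,0,0],[0,0,0]],[[0,0,0],[0,0,0]]]' --jaw -1

```text
time_s: 8.35
tool_pos: [0.4756, -0.149, 0.1006]
tool_rot: [[-0.107, 0.994, -0.0], [0.994, 0.107, 0.001], [0.001, -0.0, -1.0]]
force: [-0.6, 0.2, 0.6]
grip_width: 0.0232
```

Run:
```python
from h import *
s=arm.observe(); print(s['force'],s['ft_torque'],s['grip_width'],s['tool_pos'])
c=shot('side','s3.png')
a=c['pixels'][220:310,270:390,::-1]
cv2.imwrite('pics/c3.png',cv2.resize(a,(800,600)))
```

```text
[-0.62955678  0.22809703  0.59666809] [-0.03773639  0.08590019 -0.02902101] 0.023158459008838624 [ 0.47564482 -0.14903305  0.10056384]
```

View pics/c3.png

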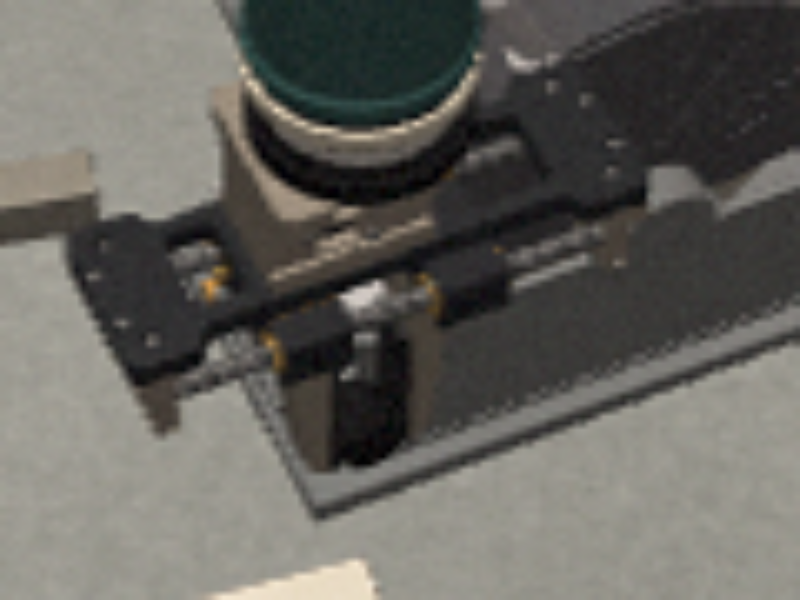

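Grip width is 23 mm, so it holds the black knob (crop 370,410). Lifting 2 mm and drawing along the grinder's -y.

Emit:
step_arm --plan '[[[0,0,-1],[0,0,0]],[[-3,0,-1],[0,0,0]],[[-6,0,0],[0,0,0]],[[-6,0,0],[0,0,0]],[[-6,0,0],[0,0,0]],[[-6,0,0],[0,0,0]],[[-4,0,0],[0,0,0]],[[-2,0,0],[0,0,0]],[[0,0,0],[0,0,0]],[[0,0,0],[0,0,0]]]'

```text
time_s: 9.4
tool_pos: [0.4791, -0.1859, 0.1025]
tool_rot: [[-0.106, 0.994, -0.001], [0.994, 0.106, -0.0], [0.0, -0.001, -1.0]]
force: [-1.0, -0.0, -0.9]
grip_width: 0.0228
```

Run:
```python
from h import *
s=arm.observe(); print(s['force'],s['ft_torque'],s['grip_width'],s['tool_pos'])
c=shot('side','s4.png')
a=c['pixels'][220:325,270:410,::-1]
cv2.imwrite('pics/c4.png',cv2.resize(a,(800,600)))
p0=np.array([.4757,-.149,.1]); d=np.array(s['tool_pos'])-p0; gy=np.array([-.1028,.9947,0]); gx=np.array([.9947,.1028,0]); print(d@gy,d@gx,d[2])
```

```text
[-0.97098556 -0.03205844 -0.87037389] [-0.09192812  0.07689082  0.04474516] 0.022780430721410738 [ 0.47908137 -0.18590866  0.10249263]
-0.037060648886752964 -0.0004307608601888044 0.002492630006505722
```

View pics/c4.png

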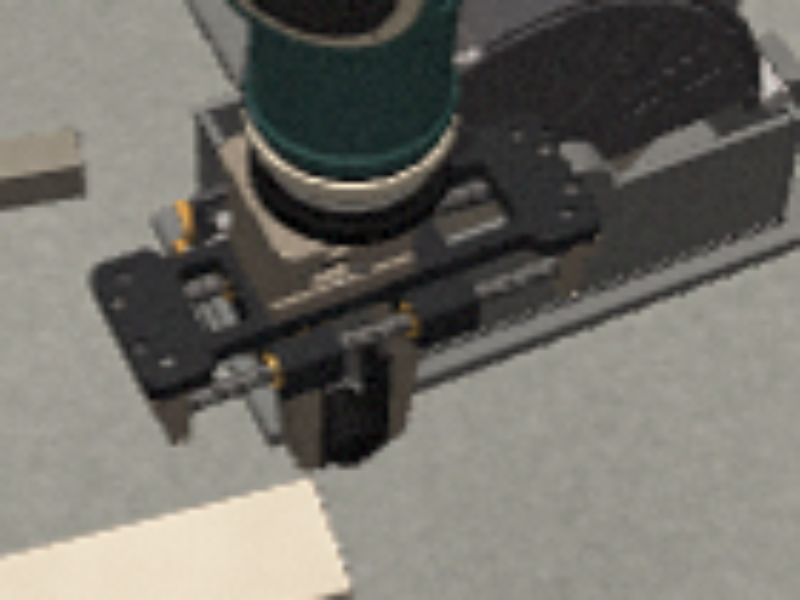

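Drawn 37 mm with forces under 1 N, and the knob is still firmly held. Continuing another 75 mm.

Emit:
step_arm --plan '[[[-5,0,0],[0,0,0]],[[-9,0,0],[0,0,0]],[[-9,0,0],[0,0,0]],[[-9,0,0],[0,0,0]],[[-9,0,0],[0,0,0]],[[-9,0,0],[0,0,0]],[[-9,0,0],[0,0,0]],[[-9,0,0],[0,0,0]],[[-5,0,-2],[0,0,0]],[[0,0,-5],[0,0,0]]]'

```text
time_s: 10.45
tool_pos: [0.487, -0.2657, 0.1093]
tool_rot: [[-0.105, 0.994, -0.002], [0.994, 0.105, -0.001], [-0.0, -0.002, -1.0]]
force: [0.3, 0.2, -0.3]
grip_width: 0.0228
```

Run:
```python
from h import *
s=arm.observe(); print(s['force'],s['ft_torque'],s['grip_width'],s['tool_pos'])
c=shot('side','s5.png')
a=c['pixels'][220:370,270:470,::-1]
cv2.imwrite('pics/c5.png',cv2.resize(a,(800,600)))
p0=np.array([.4757,-.149,.1]); d=np.array(s['tool_pos'])-p0; gy=np.array([-.1028,.9947,0]); gx=np.array([.9947,.1028,0]); print(d@gy,d@gx,d[2])
```

```text
[ 0.3435372   0.22073585 -0.26351989] [-0.10089484  0.04910729 -0.05932076] 0.022780193873443166 [ 0.48703055 -0.26573078  0.10931501]
-0.11727688631503441 -0.0007294209850966793 0.009315010062756438
```

View pics/c5.png

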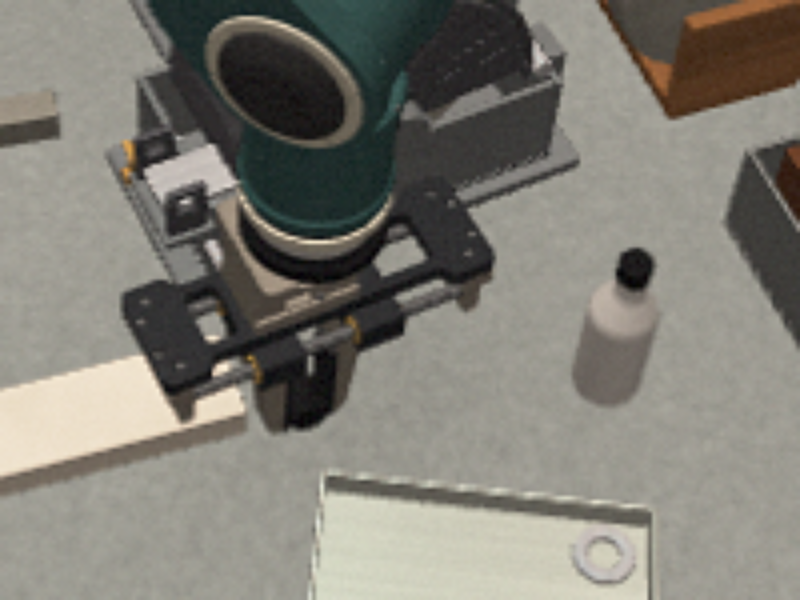

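The pin is clear of both lugs (crop (155,150) and (185,200) are empty; the shaft tip shows at (213,253)). Working out the placement, away from the washer.

Run:
```python
from h import *
import json
c=arm.camera('side')
tc=np.array([.5675,-.3608]); tx=np.array([.893,-.45]); ty=np.array([.45,.893])
w=atz(c,[[270+603/4,220+553/4]],.009)[0]; print('washer',w, (w[:2]-tc)@tx,(w[:2]-tc)@ty)
kn=tc+.033*tx-.012*ty; print('knob tgt',kn)
p,R=plan([([.515,-.33,.125],Rdown(63.3),5),([*kn,.08],Rdown(63.3),5)])
```

```text
washer [ 0.64848262 -0.36126852  0.009     ] 0.07252831057460819 0.03602378684221117
knob tgt [ 0.591569 -0.386366]
[[[-13.5,4.1,-3.0],[-0.0,0.0,-0.148]],[[-13.9,2.0,-3.0],[-0.0,0.0,-0.148]],[[-14.1,-0.1,-3.0],[-0.0,0.0,-0.148]],[[-13.9,-2.1,-3.0],[-0.0,0.0,-0.148]],[[-13.4,-4.2,-3.0],[-0.0,0.0,-0.148]],[[-19.0,2.0,9.0],[-0.0,0.0,-0.052]],[[-19.0,1.0,9.0],[-0.0,0.0,-0.052]],[[-19.0,-0.0,9.0],[-0.0,0.0,-0.051]],[[-19.0,-2.0,9.0],[-0.0,0.0,-0.052]],[[-19.0,-2.0,9.0],[-0.001,0.0,-0.051]]]
end [ 0.5919 -0.3863  0.0801] 10
```

Emit:
step_arm --plan '[[[-13,4,-3],[0,0,-0.148]],[[-14,2,-3],[0,0,-0.148]],[[-14,0,-3],[0,0,-0.148]],[[-14,-2,-3],[0,0,-0.148]],[[-13,-4,-3],[0,0,-0.148]],[[-19,2,9],[0,0,-0.052]],[[-19,1,9],[0,0,-0.052]],[[-19,0,9],[0,0,-0.052]],[[-19,-2,9],[0,0,-0.052]],[[-15,-2,5],[0,0,-0.052]]]'

```text
time_s: 11.55
tool_pos: [0.5952, -0.3766, 0.0849]
tool_rot: [[-0.907, 0.42, 0.002], [0.42, 0.907, 0.005], [0.0, 0.005, -1.0]]
force: [-1.1, 0.0, -0.3]
grip_width: 0.0231
```

Run:
```python
from h import *
s=arm.observe(); print(s['force'],s['grip_width'])
c=shot('side','s6.png')
a=c['pixels'][260:420,270:480,::-1]
cv2.imwrite('pics/c6.png',cv2.resize(a,(788,600)))
p,R=plan([([.5916,-.3864,.045],Rdown(63.3),6),([.5916,-.3864,.030],Rdown(63.3),4)])
```

```text
[-1.05789098  0.0046596  -0.34887855] 0.02314395878312802
[[[0.2,-1.7,6.5],[0.001,0.0,0.006]],[[0.1,-1.7,6.6],[0.001,0.0,0.006]],[[0.1,-1.7,6.5],[0.001,0.0,0.006]],[[0.1,-1.7,6.6],[0.001,0.0,0.006]],[[0.1,-1.7,6.5],[0.0,0.0,0.005]],[[0.2,-1.8,6.6],[0.001,0.001,0.006]],[[-0.0,0.0,3.7],[-0.0,-0.0,-0.0]],[[-0.0,0.0,3.8],[-0.0,-0.0,-0.0]],[[-0.0,0.0,3.7],[-0.0,-0.0,-0.0]],[[-0.0,0.0,3.8],[-0.0,-0.0,-0.0]]]
end [ 0.5916 -0.3864  0.03  ] 10
```

View pics/c6.png

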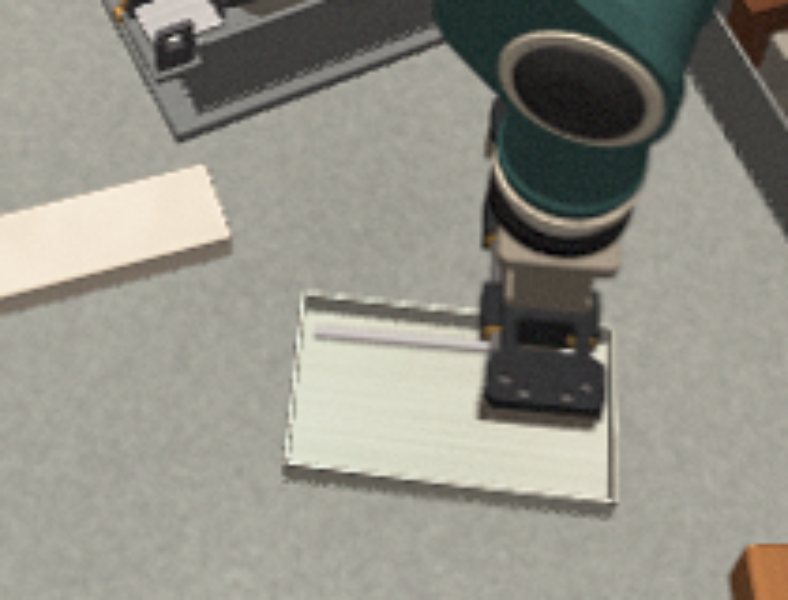

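The shaft hangs level over the tray, tip at crop (316,332), parallel to the long wall. Lowering.

Emit:
step_arm --plan '[[[0,-1.7,7],[0,0,0.006]],[[0,-1.7,7],[0,0,0.006]],[[0,-1.7,7],[0,0,0.006]],[[0,-1.7,7],[0,0,0.006]],[[0,-1.7,6],[0,0,0.006]],[[0,-1,5],[0,0,0.006]],[[0,0,4],[0,0,0]],[[0,0,3],[0,0,0]],[[0,0,1],[0,0,0]],[[0,0,0],[0,0,0]]]'

```text
time_s: 12.6
tool_pos: [0.5906, -0.3836, 0.0332]
tool_rot: [[-0.89, 0.455, 0.001], [0.455, 0.89, 0.006], [0.002, 0.006, -1.0]]
force: [-0.5, -0.7, -0.8]
grip_width: 0.0228
```

Run:
```python
from h import *
s=arm.observe(); print(s['force'],s['grip_width'])
c=shot('side','s7.png')
a=c['pixels'][310:410,325:455,::-1]
cv2.imwrite('pics/c7.png',cv2.resize(a,(780,600)))
p,R=plan([([.5916,-.3864,.013],Rdown(63.3),6)])
```

```text
[-0.47267433 -0.66473229 -0.77574262] 0.02279649197181078
[[[-0.4,-0.4,3.4],[0.001,-0.0,-0.001]],[[-0.3,-0.4,3.4],[0.001,-0.0,-0.001]],[[-0.4,-0.3,3.4],[0.001,-0.0,-0.001]],[[-0.3,-0.3,3.3],[0.001,-0.001,-0.001]],[[-0.4,-0.4,3.4],[0.001,-0.0,-0.001]],[[-0.3,-0.3,3.3],[0.001,-0.001,-0.001]]]
end [ 0.5916 -0.3864  0.013 ] 6
```

View pics/c7.png

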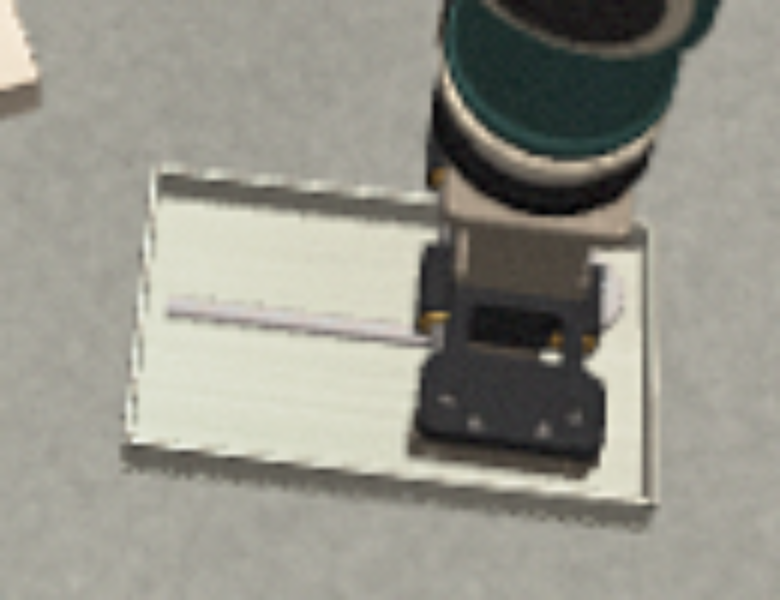

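The pin is over the middle of the tray and clear of the washer. Down another 23 mm, then settle.

Emit:
step_arm --plan '[[[0,-0.5,4],[0,0,0]],[[0,-0.5,4],[0,0,0]],[[0,-0.5,4],[0,0,0]],[[0,-0.5,3],[0,0,0]],[[0,0,3],[0,0,0]],[[0,0,2],[0,0,0]],[[0,0,1],[0,0,0]],[[0,0,1],[0,0,0]],[[0,0,0],[0,0,0]],[[0,0,0],[0,0,0]]]'

```text
time_s: 13.65
tool_pos: [0.5901, -0.3856, 0.0097]
tool_rot: [[-0.89, 0.455, 0.002], [0.455, 0.89, 0.005], [0.001, 0.006, -1.0]]
force: [0.2, -0.4, -0.7]
grip_width: 0.0229
```

Emit:
step_arm --plan '[[[0,0,0],[0,0,0]],[[0,0,0],[0,0,0]],[[0,0,0],[0,0,0]],[[0,0,0],[0,0,0]],[[0,0,-3],[0,0,0]],[[0,0,-10],[0,0,0]],[[0,0,-20],[0,0,0]],[[0,0,-30],[0,0,0]],[[0,0,-35],[0,0,0]],[[0,0,-35],[0,0,0]]]' --jaw -0.22

```text
time_s: 14.65
tool_pos: [0.5873, -0.3847, 0.1447]
tool_rot: [[-0.89, 0.455, -0.006], [0.455, 0.89, 0.01], [0.01, 0.006, -1.0]]
force: [1.0, 0.1, 1.3]
grip_width: 0.0359
```

Run:
```python
from h import *
s=arm.observe(); print(s['force'],s['grip_width'])
c=shot('side','s8.png')
a=c['pixels'][250:430,300:480,::-1]
cv2.imwrite('pics/c8.png',cv2.resize(a,(600,600)))
p,R=plan([([.56,-.22,.33],Rdown(5.9),10)])
```

```text
[1.02562349 0.07051135 1.33277196] 0.035948094986237245
[[[10.0,14.0,-18.0],[0.001,-0.0,0.1]],[[12.0,12.0,-18.0],[0.0,-0.0,0.099]],[[13.0,11.0,-18.0],[0.0,-0.0,0.1]],[[14.0,10.0,-18.0],[0.001,-0.0,0.099]],[[15.0,9.0,-18.0],[0.0,-0.0,0.1]],[[15.0,7.0,-17.0],[0.001,-0.0,0.099]],[[16.0,5.0,-18.0],[0.0,-0.001,0.1]],[[17.0,4.0,-18.0],[0.001,-0.0,0.099]],[[17.0,2.0,-17.0],[0.0,-0.001,0.1]],[[16.0,1.0,-18.0],[0.001,-0.0,0.099]]]
end [ 0.5604 -0.2204  0.3304] 10
```

View pics/c8.png

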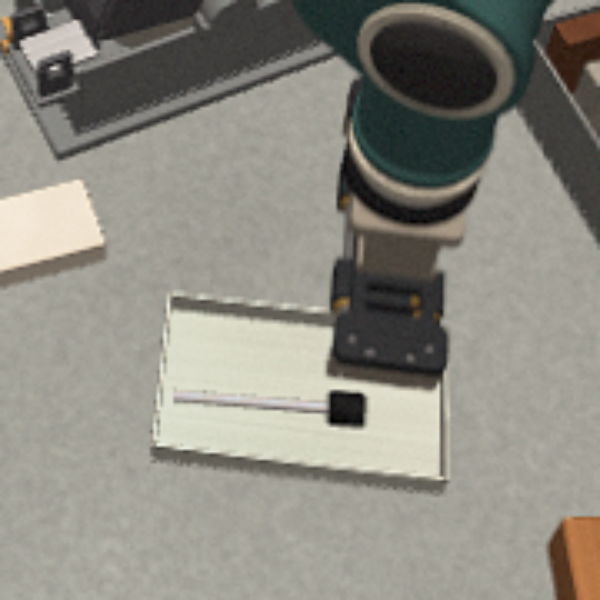

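The pin lies in the tray: knob at crop (346,408), tip at (175,397). The washer corner is hidden by the gripper for now. On to the handle.

Emit:
step_arm --plan '[[[10,14,-18],[0,0,0.1]],[[12,12,-18],[0,0,0.1]],[[13,11,-18],[0,0,0.1]],[[14,10,-18],[0,0,0.1]],[[15,9,-18],[0,0,0.1]],[[15,7,-18],[0,0,0.1]],[[16,5,-18],[0,0,0.1]],[[17,4,-18],[0,0,0.1]],[[17,2,-17],[0,0,0.1]],[[14,1,-15],[0,0,0.1]]]' --jaw 0.3

```text
time_s: 15.7
tool_pos: [0.5607, -0.2196, 0.3444]
tool_rot: [[-0.051, 0.999, 0.015], [0.999, 0.051, 0.003], [0.002, 0.015, -1.0]]
force: [-0.4, -0.1, 0.4]
grip_width: 0.0597
```

Run:
```python
from h import *
s=arm.observe(); print(s['force'],s['grip_width'])
c=shot('side','s9.png')
a=c['pixels'][130:430,240:460,::-1]
cv2.imwrite('pics/c9.png',cv2.resize(a,(440,600)))
for _ in range(2):
  for r in arm.spot_point('handle',c)[:2]: print(r)
t=shot('top','t9.png')
for r in arm.spot_point('handle',t)[:2]: print(r)
p,R=plan([([.5442,-.0423,.32],Rdown(5.9),10)])
```

```text
[-0.3943185  -0.13727316  0.39533078] 0.05970927128303214
{'at': [0.5414, -0.0393, 0.2403], 'confidence': 0.59}
{'at': [0.5414, -0.0393, 0.2403], 'confidence': 0.59}
{'at': [0.5411, -0.0407, 0.2439], 'confidence': 0.76}
[[[18.0,-1.0,2.0],[0.001,-0.0,-0.005]],[[18.0,-1.0,2.0],[0.001,-0.0,-0.005]],[[18.0,-0.0,2.0],[0.001,-0.0,-0.005]],[[18.0,-0.0,2.0],[0.001,-0.0,-0.004]],[[18.0,-0.0,2.0],[0.001,-0.0,-0.005]],[[18.0,-0.0,2.0],[0.002,-0.0,-0.004]],[[18.0,-0.0,3.0],[0.001,-0.0,-0.005]],[[18.0,-0.0,2.0],[0.002,-0.0,-0.004]],[[18.0,-0.0,3.0],[0.001,-0.001,-0.005]],[[17.0,-0.0,2.0],[0.002,-0.0,-0.004]]]
end [ 0.5447 -0.0427  0.3204] 10
```

View pics/c9.png

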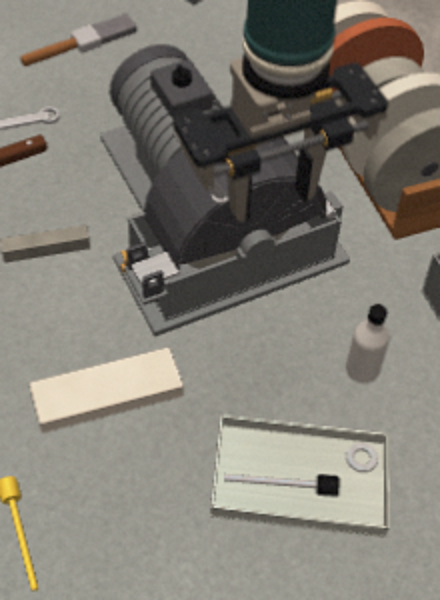

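View pics/t9.png

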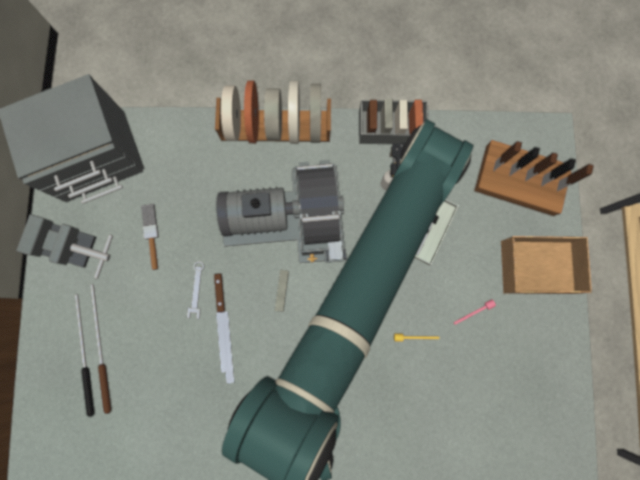

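The pin and washer both lie in the tray (crop (327,485) and (361,458)). The hood is shut and the handle bar shows at top (320,216). Moving over the handle.

Emit:
step_arm --plan '[[[19,-1,2],[0,0,-0.008]],[[20,-1,2],[0,0,-0.008]],[[20,0,2],[0,0,-0.008]],[[20,0,2],[0,0,-0.008]],[[20,0,2],[0,0,-0.008]],[[20,0,2],[0,0,-0.005]],[[20,0,2],[0,0,-0.005]],[[18,0,2],[0,0,-0.004]],[[12,0,2],[0,0,0]],[[4,0,2],[0,0,0]]]'

```text
time_s: 16.95
tool_pos: [0.5373, -0.0561, 0.31]
tool_rot: [[-0.108, 0.994, -0.005], [0.994, 0.108, -0.005], [-0.004, -0.006, -1.0]]
force: [0.3, 0.4, 0.4]
grip_width: 0.0597
```

Run:
```python
from h import *
s=arm.observe(); print(s['force'],s['grip_width'])
c=shot('side','s10.png')
a=c['pixels'][120:270,260:420,::-1]
cv2.imwrite('pics/c10.png',cv2.resize(a,(640,600)))
p,R=plan([([.5435,-.0415,.226],Rdown(5.9),10)])
```

```text
[0.30779954 0.37422865 0.37681787] 0.05966834393307217
[[[1.4,0.8,8.4],[-0.001,0.0,0.0]],[[1.4,0.8,8.3],[-0.001,0.0,0.001]],[[1.4,0.8,8.4],[-0.001,0.0,0.0]],[[1.4,0.8,8.3],[-0.001,0.001,0.001]],[[1.4,0.8,8.4],[-0.0,0.0,0.0]],[[1.4,0.8,8.3],[-0.001,0.001,0.001]],[[1.4,0.8,8.4],[-0.0,0.0,0.0]],[[1.4,0.9,8.3],[-0.001,0.001,0.001]],[[1.4,0.8,8.4],[-0.0,0.0,0.0]],[[1.3,0.8,8.4],[-0.001,0.001,0.001]]]
end [ 0.5435 -0.0415  0.226 ] 10
```

View pics/c10.png

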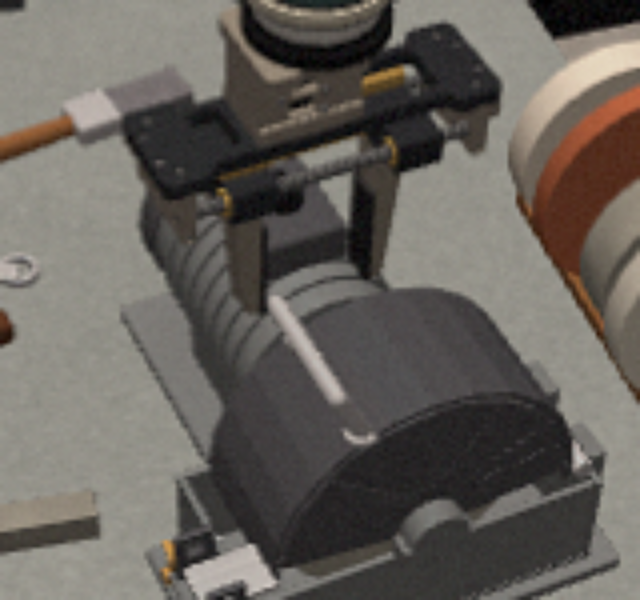

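Run:
```python
from h import *
c=arm.camera('side')
gx=np.array([.9947,.1028,0]); gy=np.array([-.1028,.9947,0]); h=np.array([.5435,-.0415,.241])
for k in (-.036,0,.036): print(k,(proj(c,h+k*gy)-[260,120])*4)
# bar line from crop
o=atz(c,[[260+275/4,120+300/4],[260+340/4,120+400/4]],.243); print(o, (o-h)@gx,(o-h)@gy)
```

```text
-0.036 [[329.34104857 390.5276619 ]]
0 [[302.40866059 349.12997519]]
0.036 [[276.39370225 309.1681976 ]]
[[ 5.40853415e-01 -4.58048777e-05  2.43000000e-01]
 [ 5.49780733e-01 -8.78260107e-02  2.43000000e-01]] [0.00162893 0.00148513] [ 0.04150656 -0.04672614]
```

The bar projects where expected (crop (276,309) to (329,390)) within about 2 mm. Descending onto it.

Emit:
step_arm --plan '[[[1.4,1,6],[0,0,0]],[[1.4,1,9],[0,0,0]],[[1.4,1,10],[0,0,0]],[[1.4,1,10],[0,0,0]],[[1.4,1,10],[0,0,0]],[[1.4,1,10],[0,0,0]],[[1,0.5,9],[0,0,0]],[[1,0,7],[0,0,0]],[[0.5,0,4],[0,0,0]],[[0,0,1],[0,0,0]]]'

```text
time_s: 18.05
tool_pos: [0.5422, -0.0485, 0.226]
tool_rot: [[-0.102, 0.995, -0.007], [0.995, 0.102, -0.007], [-0.006, -0.008, -1.0]]
force: [0.2, -0.2, -0.2]
grip_width: 0.0601
```

Run:
```python
from h import *
s=arm.observe(); print(s['force'],s['grip_width'])
c=shot('side','s11.png')
a=c['pixels'][150:250,280:400,::-1]
cv2.imwrite('pics/c11.png',cv2.resize(a,(720,600)))
p,R=plan([([.5445,-.0425,.227],Rdown(5.9),4)])
```

```text
[ 0.21561813 -0.17102366 -0.20961364] 0.06006284175822852
[[[1.5,0.7,-0.2],[-0.002,0.002,-0.0]],[[1.4,0.7,-0.2],[-0.002,0.001,-0.0]],[[1.5,0.8,-0.3],[-0.002,0.002,-0.0]],[[1.4,0.7,-0.2],[-0.002,0.001,-0.001]]]
end [ 0.5445 -0.0425  0.227 ] 4
```

View pics/c11.png

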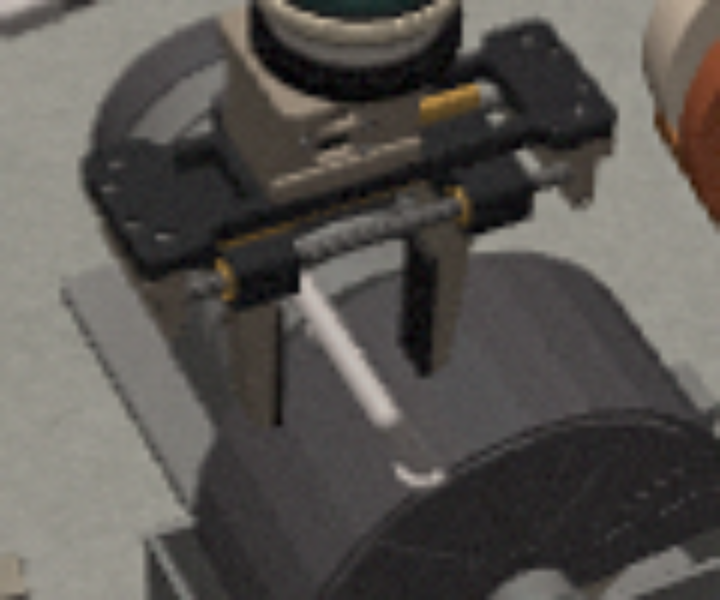

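The bar (crop (300,280) to (385,410)) runs between the fingers. I'll nudge to centre, then close.

Emit:
step_arm --plan '[[[1.5,1,0],[0,0,0]],[[1.5,1,0],[0,0,0]],[[1.5,0.5,0],[0,0,0]],[[1,0,0],[0,0,0]],[[0,0,0],[0,0,0]],[[0,0,0],[0,0,0]],[[0,0,0],[0,0,0]],[[0,0,0],[0,0,0]],[[0,0,0],[0,0,0]],[[0,0,0],[0,0,0]]]' --jaw 0

```text
time_s: 19.1
tool_pos: [0.5454, -0.0425, 0.2278]
tool_rot: [[-0.102, 0.995, -0.004], [0.995, 0.102, -0.006], [-0.006, -0.004, -1.0]]
force: [-0.4, -0.2, 0.3]
grip_width: 0.0463
```

Emit:
step_arm --plan '[[[0,0,0],[0,0,0]],[[0,0,0],[0,0,0]],[[0,0,0],[0,0,0]],[[0,0,0],[0,0,0]],[[0,0,0],[0,0,0]],[[0,0,0],[0,0,0]],[[0,0,0],[0,0,0]],[[0,0,0],[0,0,0]],[[0,0,0],[0,0,0]],[[0,0,0],[0,0,0]]]' --jaw -1

```text
time_s: 20.1
tool_pos: [0.5431, -0.0428, 0.2275]
tool_rot: [[-0.101, 0.995, -0.009], [0.995, 0.101, -0.006], [-0.005, -0.01, -1.0]]
force: [-1.0, 0.3, 0.8]
grip_width: 0.0112
```

Run:
```python
from h import *
s=arm.observe(); print(s['force'],s['ft_torque'],s['grip_width'],s['tool_pos'],s['tool_rot'],s['joint_positions'])
c=shot('side','s12.png')
a=c['pixels'][150:250,280:400,::-1]
cv2.imwrite('pics/c12.png',cv2.resize(a,(720,600)))
```

```text
[-1.03393462  0.33951954  0.83238792] [-0.06850018  0.21261201 -0.02249245] 0.011233869368717052 [ 0.54314398 -0.04279379  0.22753789] [[-0.10149841  0.9947945  -0.00905407]
 [ 0.99482308  0.10144708 -0.00596078]
 [-0.00501124 -0.00961221 -0.99994124]] [-26.87381322  17.34991651  33.7594599  107.34032027 -10.68463712
  59.03208188  17.11290168]
```

View pics/c12.png

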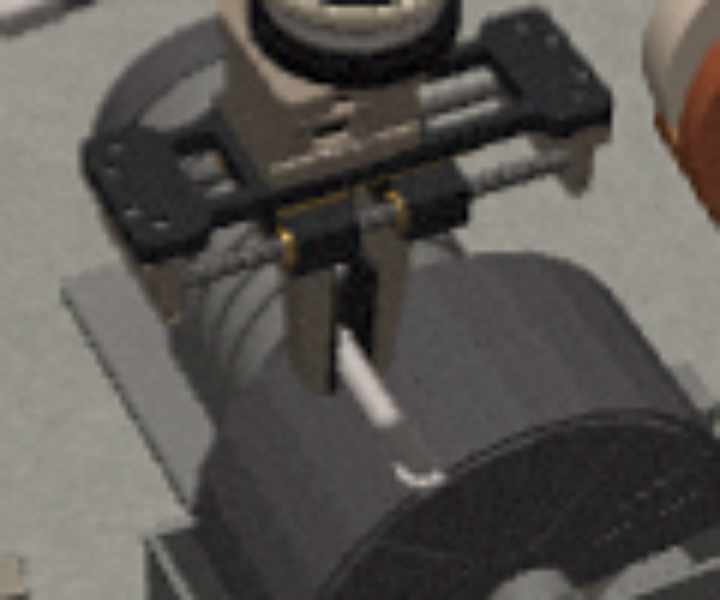

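Holding the bar (width 11 mm, crop (360,370)). Starting the lift along the arc.

```bash
cat >> h.py <<'E'
GX=np.array([np.cos(np.radians(5.9)),np.sin(np.radians(5.9)),0])
HB=np.array([.5431,-.0428,.241]); OFF=.0135   # bar at shut; bar behind tcp
HG=HB+.176*GX-np.array([0,0,.141])
def bar(s): return np.array(s['tool_pos'])-OFF*np.array(s['tool_rot'])[:,2]
def theta(s):
    d=bar(s)-HG; return np.degrees(np.arctan2(d[2],-(d@GX))-np.arctan2(.141,.176)), np.hypot(d@GX,d[2])
def arc(th):
    t=np.radians(th); return HG+GX*(-.176*np.cos(t)+.141*np.sin(t))+np.array([0,0,.176*np.sin(t)+.141*np.cos(t)])
def arcplan(ths):
    s=arm.observe(); print(s['time_s'],'theta,r',theta(s),s['force'],s['grip_width'])
    R=Rdown(5.9)
    plan([(arc(t)+np.array([0,0,-OFF]),R,1) for t in ths])
E
python3 - <<'E'
from h import *
arcplan([.8,2,3.5,5,6.5,8,9.5,11,12.3,13])
E
```

```text
20.15 theta,r (np.float64(0.036268422314641134), np.float64(0.22539467907245295)) [-0.37940904 -0.76165508  0.79495346] 0.010753431007411315
[[[-0.0,1.9,-2.4],[-0.01,0.005,-0.001]],[[-0.0,3.1,-3.6],[0.0,0.0,-0.0]],[[-0.0,3.9,-4.5],[0.0,0.0,-0.0]],[[-0.0,4.0,-4.3],[0.0,0.0,-0.0]],[[-0.0,4.1,-4.2],[0.0,0.0,-0.0]],[[-0.0,4.3,-4.1],[0.0,0.0,-0.0]],[[-0.0,4.3,-4.0],[0.0,0.0,-0.0]],[[-0.0,4.5,-3.9],[0.0,0.0,-0.0]],[[-0.0,3.9,-3.2],[0.0,0.0,-0.0]],[[-0.0,2.2,-1.7],[0.0,0.0,-0.0]]]
end [ 0.5792 -0.0391  0.2634] 10
```

Emit:
step_arm --plan '[[[0,1.9,-2.4],[0,0,0]],[[0,3.1,-3.6],[0,0,0]],[[0,3.9,-4.5],[0,0,0]],[[0,4,-4.3],[0,0,0]],[[0,4.1,-4.2],[0,0,0]],[[0,4.3,-4.1],[0,0,0]],[[0,4.3,-4],[0,0,0]],[[0,4.5,-3.9],[0,0,0]],[[0,3.9,-3.2],[0,0,0]],[[0,2.2,-1.7],[0,0,0]]]'

```text
time_s: 21.15
tool_pos: [0.5747, -0.0396, 0.2614]
tool_rot: [[-0.101, 0.994, -0.03], [0.995, 0.1, -0.007], [-0.004, -0.031, -1.0]]
force: [-4.5, -0.9, -3.6]
grip_width: 0.0107
```

Run:
```python
from h import *
s=arm.observe(); t0=theta(s)[0]; print(s['tool_rot'])
c=shot('side','s13.png')
a=c['pixels'][130:280,260:420,::-1]
cv2.imwrite('pics/c13.png',cv2.resize(a,(640,600)))
arcplan([t0+x for x in (1,2.3,3.8,5.3,6.8,8.3,9.8,11.3,12.8,14)])
```

```text
[[-0.10053434  0.99448333 -0.0299293 ]
 [ 0.99492449  0.10035927 -0.00729903]
 [-0.00425508 -0.03051119 -0.99952537]]
21.2 theta,r (np.float64(11.951239608847535), np.float64(0.22644041345885477)) [-5.20087512 -1.56717517 -1.42833186] 0.011297330832888955
[[[0.1,3.7,-1.6],[-0.03,0.004,-0.002]],[[-0.0,4.1,-3.2],[-0.0,0.0,-0.0]],[[-0.0,4.7,-3.5],[-0.0,0.0,-0.0]],[[-0.0,4.9,-3.3],[-0.0,0.0,-0.0]],[[-0.0,4.9,-3.3],[-0.0,0.0,-0.0]],[[-0.0,5.0,-3.1],[-0.0,0.0,-0.0]],[[-0.0,5.1,-3.0],[-0.0,0.0,-0.0]],[[-0.0,5.2,-2.8],[-0.0,0.0,-0.0]],[[-0.0,5.2,-2.8],[-0.0,0.0,-0.0]],[[-0.0,4.2,-2.0],[-0.0,0.0,-0.0]]]
end [ 0.6217 -0.0347  0.2901] 10
```

View pics/c13.png

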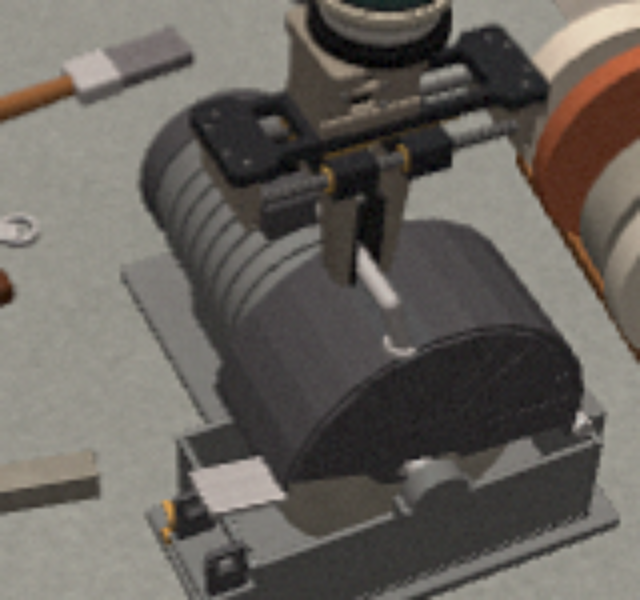

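The hood is rising (12°; the tongue is free and the bar is still between the pads). Continuing.

Emit:
step_arm --plan '[[[0,3.4,-2.2],[-0.003,0,0]],[[0,4.1,-3.2],[-0.003,0,0]],[[0,4.7,-3.5],[-0.003,0,0]],[[0,4.9,-3.4],[-0.003,0,0]],[[0,4.9,-3.3],[-0.003,0,0]],[[0,5,-3.2],[-0.003,0,0]],[[0,5.1,-3.1],[-0.003,0,0]],[[0,5.2,-2.9],[-0.003,0,0]],[[0,5.2,-2.8],[-0.003,0,0]],[[0,4.2,-2],[-0.003,0,0]]]'

```text
time_s: 22.2
tool_pos: [0.6213, -0.0349, 0.2933]
tool_rot: [[-0.1, 0.995, -0.005], [0.995, 0.1, -0.003], [-0.002, -0.005, -1.0]]
force: [-4.7, -0.4, -1.9]
grip_width: 0.0109
```

Run:
```python
from h import *
s=arm.observe(); t0=theta(s)[0]; print(s['tool_rot'])
arcplan([t0+x for x in (1,2.3,3.8,5.3,6.8,8.3,9.8,11.3,12.8,14)])
```

```text
[[-0.10041624  0.99493394 -0.00479885]
 [ 0.9949427   0.1004033  -0.00286449]
 [-0.00236815 -0.00506222 -0.99998438]]
22.2 theta,r (np.float64(26.102702918241302), np.float64(0.22849641137016047)) [-4.65662506 -0.39517812 -1.94212812] 0.010870480491729012
[[[0.2,4.9,1.0],[-0.005,0.002,-0.002]],[[-0.0,4.7,-2.0],[-0.0,0.0,-0.0]],[[-0.0,5.5,-2.2],[-0.0,0.0,-0.0]],[[-0.0,5.5,-2.1],[-0.0,0.0,-0.0]],[[-0.0,5.6,-2.0],[-0.0,0.0,-0.0]],[[-0.0,5.6,-1.8],[-0.0,0.0,-0.0]],[[-0.0,5.7,-1.6],[-0.0,0.0,-0.0]],[[-0.0,5.7,-1.5],[-0.0,0.0,-0.0]],[[-0.0,5.7,-1.3],[-0.0,0.0,-0.0]],[[-0.0,4.7,-1.0],[-0.0,0.0,-0.0]]]
end [ 0.6746 -0.0292  0.3077] 10
```

Emit:
step_arm --plan '[[[0,4.2,-1],[0,0,0]],[[0,5,-1.5],[0,0,0]],[[0,5.5,-1.8],[0,0,0]],[[0,5.5,-1.8],[0,0,0]],[[0,5.6,-1.6],[0,0,0]],[[0,5.6,-1.5],[0,0,0]],[[0,5.7,-1.4],[0,0,0]],[[0,5.7,-1.2],[0,0,0]],[[0,5.7,-1.1],[0,0,0]],[[0,4.7,-0.8],[0,0,0]]]'

```text
time_s: 23.2
tool_pos: [0.6789, -0.029, 0.3139]
tool_rot: [[-0.101, 0.995, 0.001], [0.995, 0.101, -0.001], [-0.001, 0.001, -1.0]]
force: [-4.8, -0.2, 2.5]
grip_width: 0.0111
```

Run:
```python
from h import *
s=arm.observe(); t0=theta(s)[0]; print(s['tool_rot'])
c=shot('side','s14.png')
a=c['pixels'][110:280,260:440,::-1]
cv2.imwrite('pics/c14.png',cv2.resize(a,(635,600)))
arcplan(list(np.linspace(t0,45,11)[1:]))
print(proj(c,[arc(t0),arc(45)]), [ (r['at'],r['confidence']) for r in arm.spot_point('handle',c)])
```

```text
[[-1.01365846e-01  9.94849030e-01  6.10344981e-04]
 [ 9.94848646e-01  1.01366426e-01 -1.00973570e-03]
 [-1.06640307e-03  5.04848164e-04 -9.99999304e-01]]
23.25 theta,r (np.float64(41.63313538628078), np.float64(0.2308474502816566)) [-3.61143124  0.31065061  2.08340491] 0.011117803748892704
[[[0.3,1.5,5.2],[0.002,0.002,-0.001]],[[0.0,1.4,-0.3],[-0.0,-0.0,-0.0]],[[0.0,1.4,-0.2],[-0.0,-0.0,-0.0]],[[0.0,1.3,-0.2],[-0.0,-0.0,-0.0]],[[0.0,1.4,-0.2],[-0.0,-0.0,-0.0]],[[0.0,1.4,-0.2],[-0.0,-0.0,-0.0]],[[0.0,1.4,-0.2],[-0.0,-0.0,-0.0]],[[0.0,1.4,-0.2],[-0.0,-0.0,-0.0]],[[0.0,1.4,-0.1],[-0.0,-0.0,-0.0]],[[0.0,1.4,-0.2],[-0.0,-0.0,-0.0]]]
end [ 0.6936 -0.0273  0.3107] 10
[[390.42678296 165.26301091]
 [395.78851641 162.94300362]] [([0.6789, -0.0278, 0.3188], 0.96), ([0.5939, -0.3828, 0.02], 0.73)]
```

View pics/c14.png

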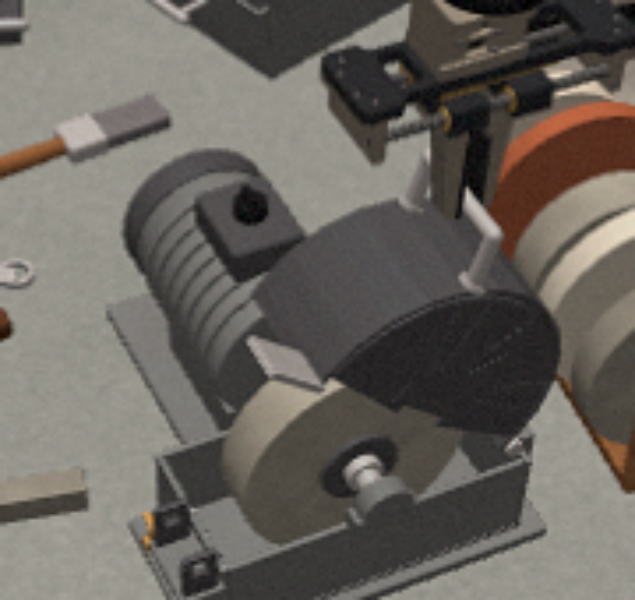

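Hood at about 41°, and the bar has crept some 5 mm towards the fingertips (crop (480,210)). I'll finish to 45° while feeding the gripper down over the bar again.

Emit:
step_arm --plan '[[[0,1.8,1],[0,0,0]],[[0,2,1.5],[0,0,0]],[[0,2,1.5],[0,0,0]],[[0,2,1.5],[0,0,0]],[[0,2,1.5],[0,0,0]],[[0,1.6,1],[0,0,0]],[[0,1.2,0.5],[0,0,0]],[[0,0.8,0],[0,0,0]],[[0,0.5,0],[0,0,0]],[[0,0.5,0],[0,0,0]]]'

```text
time_s: 24.3
tool_pos: [0.697, -0.0273, 0.3162]
tool_rot: [[-0.102, 0.995, 0.016], [0.995, 0.102, 0.002], [0.001, 0.016, -1.0]]
force: [-5.3, -0.1, 3.0]
grip_width: 0.0108
```

Run:
```python
from h import *
c=shot('side','s15.png'); s=arm.observe()
print(s['tool_rot'][2]); print('gx of bar',(bar(s)-HG)@GX, 'target',-.0247)
arcplan([45])
a=c['pixels'][110:230,330:460,::-1]
cv2.imwrite('pics/c15.png',cv2.resize(a,(650,600)))
for q in ['handle']:
  for r in arm.spot_point(q,c)[:2]: print(r)
```

```text
[ 6.89362095e-04  1.63767915e-02 -9.99865654e-01]
gx of bar -0.021439579689755447 target -0.0247
24.35 theta,r (np.float64(45.96889437242822), np.float64(0.23073142670822547)) [-4.00565915  0.14292787  3.1124304 ] 0.010788587302515577
[[[0.4,-3.6,5.5],[0.016,-0.001,-0.0]]]
end [ 0.6936 -0.0273  0.3107] 1
{'at': [0.6968, -0.0259, 0.3253], 'confidence': 0.76}
```

View pics/c15.png

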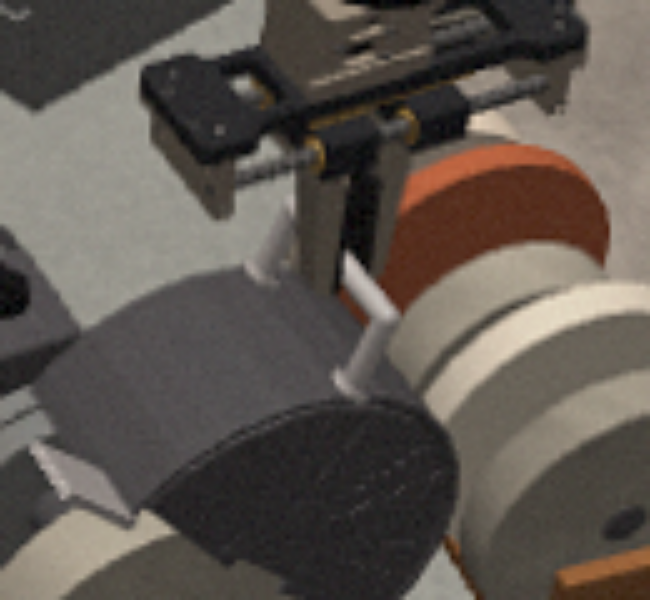

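Bar still held (crop (365,275) meets the pads). Geometry gives about 45.9°, so I'll ease back about 3 mm and watch how it settles.

Emit:
step_arm --plan '[[[0,-1,0],[0,0,0]],[[0,-1,0],[0,0,0]],[[0,0,0],[0,0,0]],[[0,0,0],[0,0,0]],[[0,0,0],[0,0,0]],[[0,0,0],[0,0,0]],[[0,0,0],[0,0,0]],[[0,0,0],[0,0,0]],[[0,0,0],[0,0,0]],[[0,0,0],[0,0,0]]]'

```text
time_s: 25.4
tool_pos: [0.695, -0.0275, 0.316]
tool_rot: [[-0.102, 0.995, 0.017], [0.995, 0.102, 0.002], [0.001, 0.017, -1.0]]
force: [-4.4, -0.3, 2.7]
grip_width: 0.0108
```

Run:
```python
from h import *
s=arm.observe()
b=bar(s)-HG; g=b@GX; print(s['force'],s['tool_pos'],s['tool_rot'][:,2],'gx',g,'theta from gx',np.degrees(np.arccos(-g/.2255)-np.arctan2(.141,.176)),s['grip_width'])
c=arm.camera('side'); s=arm.observe(); print(s['time_s'],s['tool_pos'])
c=arm.camera('side'); s=arm.observe(); print(s['time_s'],s['tool_pos'],s['force'])
```

```text
[-4.35886492 -0.34137943  2.72107458] [ 0.69504452 -0.02749536  0.31604753] [ 0.01662782  0.00231349 -0.99985907] gx -0.023513654837966136 theta from gx 45.3152067820352 0.010806813838553505
25.45 [ 0.69507453 -0.02749002  0.31603387]
25.5 [ 0.69506089 -0.02749689  0.31602668] [-5.03502603 -0.22952379  3.10606677]
```

Run:
```python
from h import *
c=shot('side','s16.png'); t=shot('top','t16.png')
gy=np.array([-.1028,.9947,0])
for cc,n in ((c,'side'),(t,'top')):
    for r in arm.spot_point('handle',cc)[:1]:
        p=np.array(r['at']); b=p-HG; print(n,p,r['confidence'],'theta',np.degrees(np.arctan2(b[2],-(b@GX)))-38.7)
    for r in arm.spot_point('pin_knob',cc)[:4]: print('knob',np.round(r['at'],3),round(r['confidence'],2))
    print('exp',n,proj(cc,[arc(45)+k*gy for k in (-.036,0,.036)]).round(1).tolist(),proj(cc,[arc(48)-.036*gy]).round(1))
a=c['pixels'][120:220,340:450,::-1].copy()
a=cv2.resize(a,(880,800),interpolation=cv2.INTER_CUBIC)[150:650,0:700]
for th,col in ((42,(255,0,0)),(45,(0,255,0)),(48,(0,0,255))):
    q=((proj(c,[arc(th)+k*gy for k in (-.036,.036)])-[340,120]+.5)*8-[0,150]).round().astype(int)
    cv2.line(a,tuple(map(int,q[0])),tuple(map(int,q[1])),col,1)
cv2.imwrite('pics/c16.png',a)
```

```text
side [ 0.6956 -0.0259  0.3243] 0.95 theta 45.553842732052516
knob [ 0.338 -0.543  0.017] 0.84
knob [ 0.241 -0.276  0.015] 0.75
knob [ 0.593 -0.382  0.019] 0.71
exp side [[403.7, 172.7], [395.8, 162.9], [388.1, 153.5]] [[408.3 170.9]]
top [ 0.5915 -0.3863  0.0105] 0.47 theta -67.445755597508
knob [ 0.243 -0.272  0.015] 0.74
knob [ 0.337 -0.544  0.012] 0.67
knob [ 0.571 -0.361 -0.   ] 0.65
knob [ 0.596 -0.384  0.009] 0.5
exp top [[329.8, 147.6], [314.7, 148.9], [299.7, 150.2]] [[329.3 142.8]]
```

View pics/c16.png

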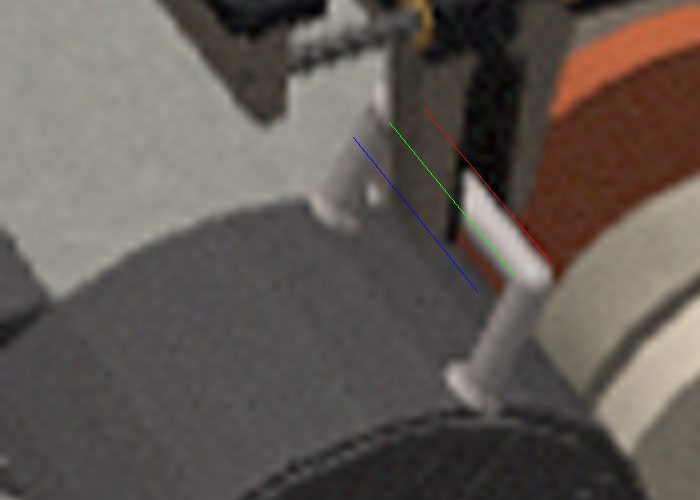

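View pics/s16.png

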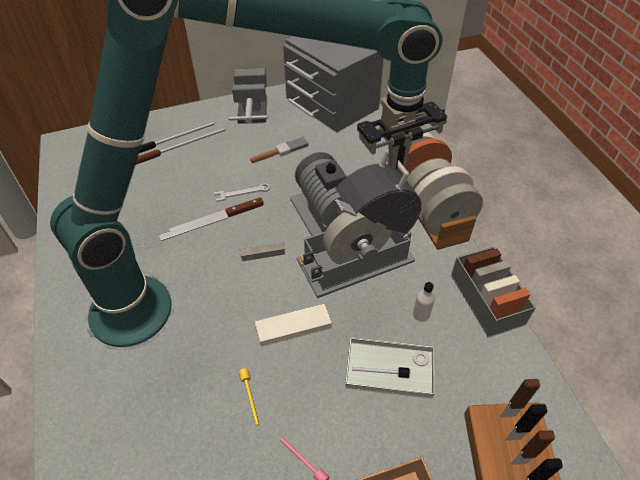

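Run:
```python
from h import *
c=arm.camera('side')
gy=np.array([-.1028,.9947,0])
out=[]
for f,th0,(x0,y0) in (('pics/s10.png',0,(310,180)),('pics/s16.png',45,(370,140))):
    a=cv2.imread(f)[y0:y0+50,x0:x0+50]
    a=cv2.resize(a,(400,400),interpolation=cv2.INTER_CUBIC)
    for th,col in ((th0-1.5,(255,0,0)),(th0,(0,255,0)),(th0+1.5,(0,0,255))):
        q=((proj(c,[arc(th)+k*gy for k in (-.036,.036)])-[x0,y0]+.5)*8).round().astype(int)
        cv2.line(a,tuple(map(int,q[0])),tuple(map(int,q[1])),col,1)
    out.append(a)
cv2.imwrite('pics/c17.png',np.hstack(out))
```

```text
(no output)
```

View pics/c17.png

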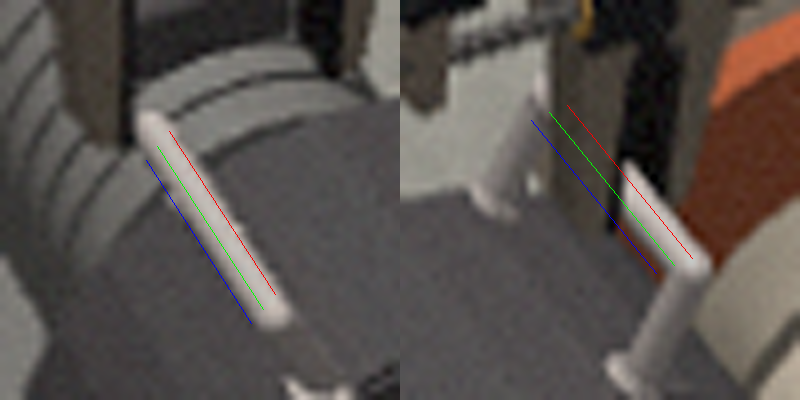

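Overlays at shut (left) and now (right): the bar sits about 0.7° past the model line in the shut view and about 1° past it in the open view. That bias-corrected reading and the geometry both give 45.3 to 45.5°. One last 1 mm trim.

Emit:
step_arm --plan '[[[0,-1,0],[0,0,0]],[[0,-0.4,0],[0,0,0]],[[0,0,0],[0,0,0]],[[0,0,0],[0,0,0]],[[0,0,0],[0,0,0]],[[0,0,0],[0,0,0]],[[0,0,0],[0,0,0]],[[0,0,0],[0,0,0]],[[0,0,0],[0,0,0]],[[0,0,0],[0,0,0]]]'

```text
time_s: 26.85
tool_pos: [0.6937, -0.0277, 0.3159]
tool_rot: [[-0.102, 0.995, 0.017], [0.995, 0.102, 0.002], [0.0, 0.017, -1.0]]
force: [-4.6, -0.1, 2.5]
grip_width: 0.0111
```

Run:
```python
from h import *
s=arm.observe()
b=bar(s)-HG; g=b@GX; print(s['time_s'],s['force'],s['tool_pos'],'gx',g,'theta from gx',np.degrees(np.arccos(-g/.2255)-np.arctan2(.141,.176)),s['grip_width'])
c=arm.camera('side'); s=arm.observe(); print(s['time_s'],s['tool_pos'],[ (r['at'],r['confidence']) for r in arm.spot_point('handle',c)[:1]])
print(arm.close_job())
```

```text
26.85 [-4.61320113 -0.10501096  2.48567785] [ 0.69369663 -0.02765109  0.31588007] gx -0.024875234802286022 theta from gx 44.96724290971516 0.011078099038981762
26.9 [ 0.69369133 -0.02760662  0.3158719 ] [([0.6928, -0.0256, 0.3226], 0.73)]
the job is handed in; nothing more can be done
None
```

The black-knobbed locking pin is out of the lugs and lying in the metal tray, and the gripper is holding the hood at about 45°. I handed the job in at about 27 s of the 51 s allowed.

- **Pin:** it came out 90 mm and more along the grinder's -y with forces of about 1 N. The side picture shows it inside the tray, clear of the washer. I did not touch the yellow and pink look-alikes or the other bench items.
- **Hood angle:** from the arm's pose it reads 45.0°, and it held steady before hand-in. Before a final 1 mm trim, the camera and image overlays read 45.3 to 45.6°.
- **Grip on the handle:** the jaws read 11 mm on the 12 mm bar, with a side pull of about 4.6 N. The bar crept about 5 mm towards the fingertips during the lift, and pushing the gripper back down did not undo that. It now sits about 8 mm from the tips.
- **A disagreement:** with the arm in view, one top-camera detection reported the handle in the tray. That was plainly wrong, and I ignored it.

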